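# Wedge the bean tins tight in their carry tray

### The arm

A 6-joint arm with a two-finger parallel gripper is mounted at the origin on the work surface. World frame = base frame: x ahead of the robot, y to its left, z up, the work surface at z = 0. Lengths are in m, angles in degrees, forces in N, time in s.
With the tool pointing down it reaches from about 0.25 to 0.725 m from the base axis. Payload 9.7 kg.
Tool frame: the origin (TCP) lies at the very end of the fingers, on their centre line; the grasp point (between the pads) lies 19 mm behind it; z points along the fingers, y is the direction in which the jaws open and shut (so a half turn about z gives the same grasp; the last joint's range is limited). The gripper opens to 85 mm and grips with 20 to 120 N. Pads are 22 mm wide; open, the fingers measure 114 mm over their backs; the gripper's body (76 mm by 85 mm) begins 54 mm behind the grasp point. The pads swing forward as they close: fully open they stand 13 mm farther back than shut.
Start: joints at [-73.281, 4.979, 10.078, 95.1, 0, 90], TCP at [0.158, -0.527, 0.231] pointing down, gripper open.
Joint ranges: [-179.16, 179.16], [-48.56, 103.87], [-65.8, 70.77], [-126.05, 130.52], [-82.76, 87.17], [-180, 180]. Speed limits (degrees/s): [127.2, 127.2, 147.25, 180, 180, 180].

### API

Orientations are given as [roll, pitch, yaw] about the fixed x, y, z axes, in that order (R = Rz(yaw) Ry(pitch) Rx(roll)).
In Python, from workcell import bot, camera, ticket gives the robot as it stands.
- The arm moves only by the shell command python3 -m jog 'ROWS' [FORCE]. ROWS is a JSON object of lists of equal length, an entry for each row: "turn": the turn, a rotation vector about the world's x, y, z each as a share of 8 degrees, from -1 to 1, a list of three; "delta_pos": the shift along the world's x, y, z each as a share of 50 mm, from -1 to 1, a list of three; "hand": the opening, from -1 (shut) to 1 (fully open). A call has exactly 10 rows; each row shifts and turns the commanded pose from where the row before left it; what a row does not reach is not made up. A row lasts 1/10 s, in which the tool goes at most 50 mm and 8.59 degrees, less where a joint would pass 70% of its speed; a pose out of reach is approached as far as the arm can. A call with a number of a shift or a turn outside -1 to 1 is refused whole. A call with a gripper value outside its range is refused whole. The fingers move at their own pace and stop on an object; FORCE is the grip in N (left out, the last holds). Time passes only in rows, so rows that do not move let the fingers close, or fill a call up. It gives the time, the measured TCP pose, the force and the opening at its end, in the units of the state.
- bot.get_obs(): the state, without advancing time (a new reading comes with each control period).
- camera(name): name is "scene" or "top" or "wrist"; returns a dict with "frame" (420x560x3 uint8, red, green, blue), "range_z" (420x560 float32, m along the optical axis (not along the pixel's ray), 0 where there is no reading), "fx", "fy", "cx", "cy" (pixels), "extrinsics" (4x4, takes a point from world to camera coordinates); the wrist camera has in their place "mount" (4x4, takes a point from camera to tool coordinates, whose origin is the TCP and whose axes are the flange's). Camera axes: x right, y up, looking along -z (the intrinsics and any distortion apply to the point x, -y, -z); pixel columns grow to the right and rows downward; lengths in m; the calibration is good to about 2 mm. The wrist camera is an equidistant fisheye: a pixel r from the principal point sees the ray r / f radians off the axis. A picture is of the moment at which its call begins: read the wrist's pose just before it.
- ticket.job_done(): hands the job in, once; it reports no verdict.
The state is a dict: "time": time; "q": joint angles; "qd": joint speeds; "joint_efforts": joint torques, N m; "ee_pos": TCP position; "tcp_rot": TCP orientation; "wrist_force": force on the tool from outside, world axes, zero at the start; "torque": the same for the moment, N m; "opening": finger opening in m.
Only numpy, scipy, OpenCV 4.12 (cv2) and the standard library are available. Lean on these libraries where they do the work, as an engineer would, in place of code of your own. Each camera call takes 0.05 s, during which the arm holds its last target.

### The job

The coffee kit is going for a drive, so lock the three bean tins in their wooden carry tray: close the tins up against each other and the plain end of the tray, and drive the beech wedge, thin end first, into the gap left in front of the tapered end block until it jams and holds the whole row tight with no play. The wedge must sit flat on the tray floor and stay tight when you let go; do not dent, tip or lift out the tins, and leave the other things on the counter where they are.

Things in the scene. Friction and masses are not known exactly. Their poses are not given: they have to be found in the camera images.
- tray: Low wooden carry tray, fixed to the counter. Plywood base 140 (x) by 300 (y) by 8 mm; origin: centre of its underside, z up. The tins stand on it in a row along y between two dark rims 20 mm high (inner faces x = -53 and +53 mm, from y = -138 to +66 mm). Closed up, tin centres are at y = -103, -33, +37 mm and the row ends at y = 72 mm. A steel bow handle stands out 26 mm at each end.
- plain_end (a point): Foot of the inner face of the tray's plain end board (y = -138 mm in the tray, 40 mm high), at the tray floor, which is 8 mm above the counter. Axes as the tray.
- end_block (a point): Middle of the top of the fixed, tapered end block at the tray's +y end, 30 mm above the tray floor (38 above the counter). Its slanted face, towards the tins, runs straight from tray x, y = -62, 112.7 mm to +62, 92 mm (1 in 6). The board behind it is as low and ends at y = 150 mm. Axes as the tray.
- bay_mouth (a point): Middle of the wide mouth of the wedge bay, at floor level, with the row closed: 40.7 mm wide there. The bay lies between the last tin and the end block, has no rims, is open to the tray's -x and +x and narrows towards +x: the wedge goes in here and travels along tray +x, lying on the floor. The base reaches 8 mm out beyond this point. Axes as the tray.
- tip_home (a point): Where the middle of the wedge's thin end comes, within some 10 mm along x, when the row is closed and the wedge jams (tray x = +50 mm; 6 mm further in or out per mm of row length). Axes as the tray.
- wedge_centre (a point): Pale, waxed beech wedge, 140 long, 45 high, 170 g, on its flat underside. Point: mid-length, half-way up. x to the thin tip, z up. Its -y side is straight, y = -17 mm, and goes against the last tin; its +y side slopes 1 in 6 and goes against the end block. Thickness 22 mm at the tip (x = +70), 33.7 at the middle, 45.3 at the butt (x = -70). Centre of mass x = -8 mm, y = +1 mm.
- wedge_tip (a point): Middle of the wedge's thin end face, half-way up: 70 mm from wedge_centre along its x and 6 mm towards its -y. Axes as wedge_centre.
- wedge: The same wedge: origin on its underside below wedge_centre, same axes. When jammed its butt stands 20 mm or so out of the tray base. Waxed, friction about 0.35: driven tight it stays tight when let go. A push of 12 to 20 N on the butt locks it well; far more would dent the tins (limit 60 N on a tin).
- tin_cream_centre (a point): Rectangular cream metal bean tin, about 320 g: body 100 (x) by 70 (y, along the row) by 75 mm high, with a round screw cap 44 mm across, 14 mm high, on top. Point: centre of the body, 37.5 mm above its underside; z up. The order in the row varies. At the start each stands 0 to 22 mm from its closed-up place towards tray +y; the last one blocks the wedge bay. Friction about 0.6.
- tin_cream: The same cream tin: origin at the centre of its underside, same axes.
- tin_green_centre (a point): Rectangular dark green metal bean tin, about 320 g: body 100 (x) by 70 (y, along the row) by 75 mm high, with a round screw cap 44 mm across, 14 mm high, on top. Point: centre of the body, 37.5 mm above its underside; z up. The order in the row varies. At the start each stands 0 to 22 mm from its closed-up place towards tray +y; the last one blocks the wedge bay. Friction about 0.6.
- tin_green: The same dark green tin: origin at the centre of its underside, same axes.
- tin_grey_centre (a point): Rectangular dark grey metal bean tin, about 320 g: body 100 (x) by 70 (y, along the row) by 75 mm high, with a round screw cap 44 mm across, 14 mm high, on top. Point: centre of the body, 37.5 mm above its underside; z up. The order in the row varies. At the start each stands 0 to 22 mm from its closed-up place towards tray +y; the last one blocks the wedge bay. Friction about 0.6.
- tin_grey: The same dark grey tin: origin at the centre of its underside, same axes.
- cup: Bystander, to be left alone: white mug, 72 mm across, 58 mm high; origin at the centre of its underside.
- cup2: Bystander, to be left alone: blue mug, 72 mm across, 58 mm high; origin at the centre of its underside.
- tamper: Bystander, to be left alone: steel tamper with dark wooden knob, 58 mm across, 85 mm high, standing; origin at the centre of its underside.
- portafilter: Bystander, to be left alone: portafilter lying flat: steel basket 72 mm across, 42 mm high, at the origin; dark wooden handle reaching 174 mm along its x; origin at the centre of its underside.
Things that resemble listed ones, but are neither listed nor needed, are in the scene too. What is shaped like the tin_green but pink or red is not meant. What is shaped like the wedge but pink is not meant.

How it is judged (in metres and radians):
At the end, for the whole second after the job is handed in: Tins upright on the tray floor, row closed against the plain end with at most 3 mm to spare (no tin centre beyond tray y = +40 mm); wedge flat on the floor, in line with tray x within 0.06 rad, tip at tray x +30 to +75 mm, pressing on the last tin with over 3 N by itself; all at rest (y of each of tin_cream_centre, tin_green_centre, tin_grey_centre in the frame of tray below 0.04 m and z of tin_cream_centre in the frame of tray between 0.04 and 0.05 m and angle between each of tin_cream_centre, tin_green_centre, tin_grey_centre, wedge_tip's own z axis and vertical below 0.05 rad and linear speed of each of tin_cream, tin_green, tin_grey, wedge below 0.005 m/s and z of tin_green_centre in the frame of tray between 0.04 and 0.05 m and z of tin_grey_centre in the frame of tray between 0.04 and 0.05 m and x of wedge_tip in the frame of tray between 0.03 and 0.075 m and z of wedge_tip in the frame of tray below 0.036 m and angle between the x axis of wedge_tip and the x axis of tray, either way round below 0.06 rad and (contact force between wedge and tin_cream above 3 N or contact force between wedge and tin_green above 3 N or contact force between wedge and tin_grey above 3 N)); the robot touches nothing.
It fails at once if a tin is tipped over or lifted out of the tray (angle between any of tin_cream_centre, tin_green_centre, tin_grey_centre's own z axis and vertical above 0.35 rad or z of any of tin_cream_centre, tin_green_centre, tin_grey_centre in the frame of tray above 0.09 m).
It fails at once if a tin is dented: squeezed by the wedge with more than 60 N (contact force between wedge and tin_cream above 60 N or contact force between wedge and tin_green above 60 N or contact force between wedge and tin_grey above 60 N).
It fails at once if another loose thing on the counter is pushed more than 30 mm away or knocked over (distance of any of cup, cup2, tamper, portafilter from where it was at the start of the episode above 0.03 m or angle between any of cup, cup2, tamper, portafilter's own z axis and vertical above 0.5 rad).
It also fails if it takes over 69 s, if anything falls off the work surface, if the arm or the gripper's body presses on something with over 40 N, if the wrist force passes 120 N, or if a joint passes its speed limit or range.

## Working session

There is one attempt and no reset: what is moved stays moved. The work goes in short steps, Python scripts to look and compute and a shell command to move; the robot and the scene stay as the last step left them, time stands still between calls to the robot, and variables do not carry over. Pictures are saved under pics/ and viewed, and the job is handed in when it is done.

```bash
ls; mkdir -p pics
python3 - <<'E'
from workcell import bot,camera
import cv2
print(bot.get_obs())
for n in ["scene","top"]:
    c=camera(n); cv2.imwrite(f"pics/{n}0.png",cv2.resize(c["frame"][:,:,::-1],(800,600),interpolation=cv2.INTER_CUBIC)); print(n,c["fx"],c["fy"],c["cx"],c["cy"],c["extrinsics"], [k for k in c])
E
```

```text
pics
{'time': 0.0, 'q': array([-7.32799087e+01,  5.01217508e+00,  1.00345064e+01,  9.50978524e+01,
       -1.50461920e-04,  9.00009173e+01]), 'qd': array([ 0.01089166, -0.16372172, -0.05139444,  0.07185688, -0.05357995,
       -0.06433126]), 'joint_efforts': array([ 1.96439571e-03, -5.20397472e+01,  4.64799643e+01,  1.67886727e-02,
        3.09664563e-05,  1.86833311e-06]), 'ee_pos': array([ 0.15817044, -0.52654123,  0.23057321]), 'tcp_rot': array([-1.79924479e+02,  1.51670887e-04,  1.67191742e+01]), 'wrist_force': array([0.01307224, 0.49295727, 0.48491451]), 'torque': array([-0.00226627,  0.04609355,  0.03065312]), 'opening': 0.08548980884541085}
scene 428.3310911367408 428.3310911367408 280.22550617185556 211.6820093865778 [[ 0.68683483  0.7267185  -0.01175335 -0.4306172 ]
 [-0.54444677  0.52514481  0.65406471  0.26008734]
 [ 0.48149314 -0.44283535  0.75634728 -1.38182469]
 [ 0.          0.          0.          1.        ]] ['frame', 'range_z', 'fx', 'fy', 'cx', 'cy', 'extrinsics']
top 444.05222965061137 444.05222965061137 285.93202986573203 208.17001600077407 [[ 0.01324836 -0.99973415 -0.01887089  0.03078401]
 [ 0.99842763  0.0121983   0.05471252 -0.61762995]
 [-0.05446778 -0.01956607  0.99832381 -1.42742762]
 [ 0.          0.          0.          1.        ]] ['frame', 'range_z', 'fx', 'fy', 'cx', 'cy', 'extrinsics']
```

View pics/scene0.png

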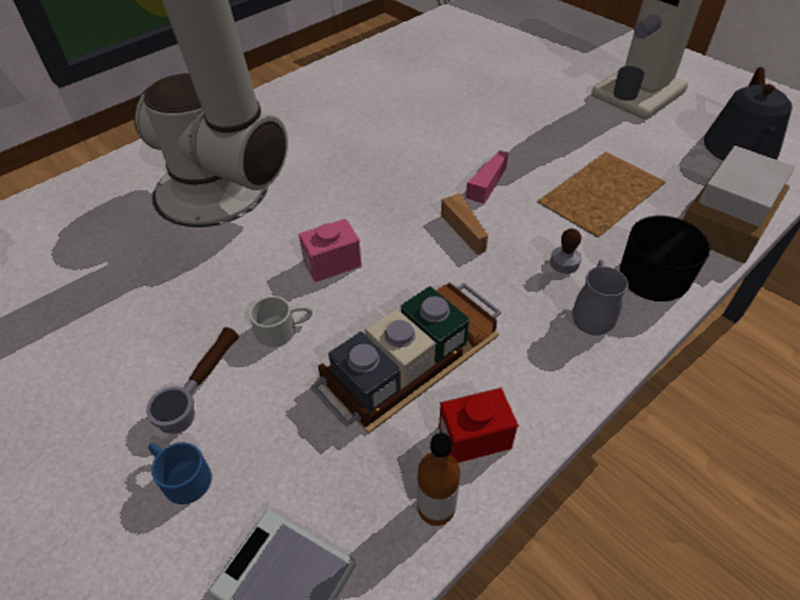

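View pics/top0.png

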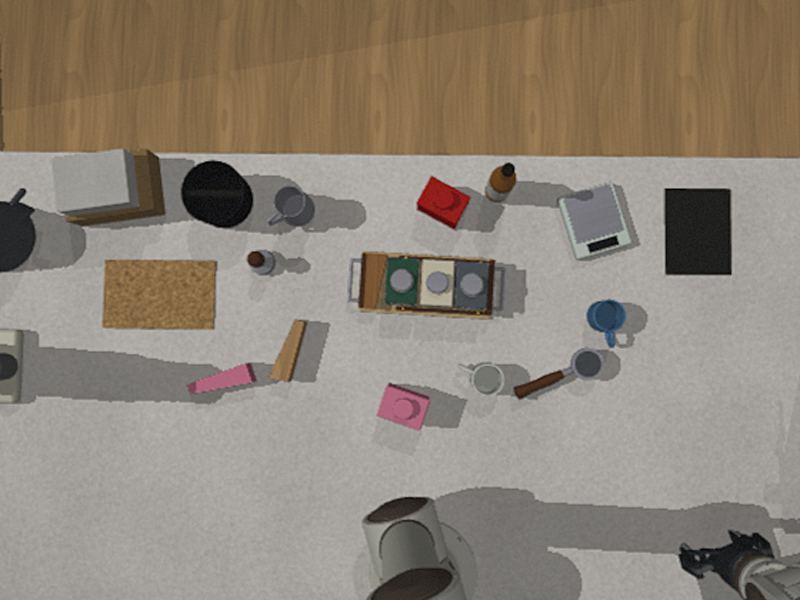

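The top view shows the tray with its block end to the left (world +y), in the order green (400,280), cream (437,282), grey (472,285). The wedge is at (290,350) with its tip upward. Next I'll look at crops.

```bash
cat > h.py <<'E'
import numpy as np,cv2
from workcell import bot,camera
def w2p(c,P):
    E=c["extrinsics"];q=E[:3,:3]@np.asarray(P,float)+E[:3,3]
    return c["cx"]+c["fx"]*q[0]/-q[2], c["cy"]+c["fy"]*(-q[1])/-q[2]
def p2w(c,u,v,z):
    E=c["extrinsics"];d=np.array([(u-c["cx"])/c["fx"],-(v-c["cy"])/c["fy"],-1.])
    R=E[:3,:3];o=-R.T@E[:3,3];d=R.T@d
    return o+d*(z-o[2])/d[2]
def crop(c,u0,v0,u1,v1,s,name,grid=10):
    im=cv2.resize(c["frame"][v0:v1,u0:u1,::-1],None,fx=s,fy=s,interpolation=cv2.INTER_CUBIC)
    for u in range((u0//grid+1)*grid,u1,grid):
        cv2.line(im,((u-u0)*s,0),((u-u0)*s,6),(0,0,255),1);cv2.putText(im,str(u),((u-u0)*s-10,16),0,.35,(0,0,255),1)
    for v in range((v0//grid+1)*grid,v1,grid):
        cv2.line(im,(0,(v-v0)*s),(6,(v-v0)*s),(0,0,255),1);cv2.putText(im,str(v),(8,(v-v0)*s+4),0,.35,(0,0,255),1)
    cv2.imwrite("pics/"+name,im)
E
python3 - <<'E'
from h import *
c=camera("top")
crop(c,235,165,365,235,6,"tray1.png"); crop(c,180,215,240,275,8,"wedge1.png")
# world depth height check
E
```

```text
(no output)
```

View pics/tray1.png

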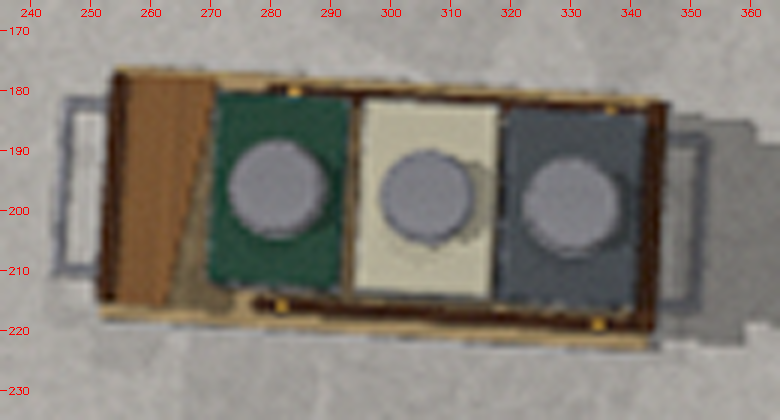

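View pics/wedge1.png

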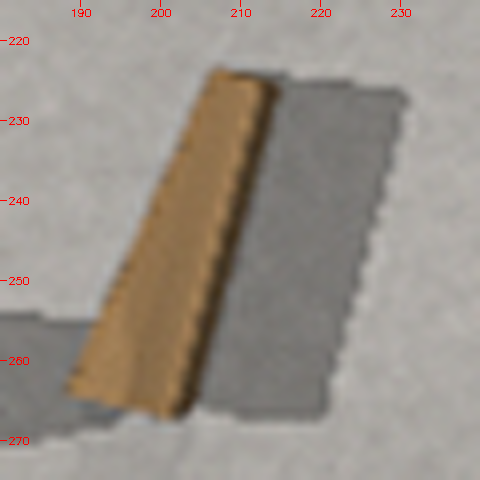

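Tray crop: end-block outer corners are at (254.5,177) and (251.5,215), and plain-end corners at about (346,181.5) and (344,220). Wedge top corners: tip (206,223.5) and (212.5,224.5), butt (188,263.5) and (201,266.5).

Run:
```python
from h import *
np.set_printoptions(precision=4,suppress=True)
c=camera("top")
print("block",[p2w(c,*p,.038) for p in [(254.5,177),(251.5,215)]])
print("plain",[p2w(c,*p,.048) for p in [(346,181.5),(344,220)]])
print("wedge",[p2w(c,*p,.045) for p in [(206,223.5),(213,224.5),(188.2,263.5),(201.5,266.5)]])
# point cloud
E=c["extrinsics"];R=E[:3,:3];t=E[:3,3]
v,u=np.mgrid[0:420,0:560];Z=c["range_z"]
P=np.stack([(u-c["cx"])/c["fx"]*Z,-(v-c["cy"])/c["fy"]*Z,-Z],-1)
W=(P-t)@R
def seg(u0,v0,u1,v1,z0,z1,col=None):
    m=np.zeros(Z.shape,bool);m[v0:v1,u0:u1]=1;m&=(W[...,2]>z0)&(W[...,2]<z1)
    return m
f=c["frame"].astype(int)
print("counter z",np.median(W[280:330,100:200,2]))
def rect(m,n):
    p=W[m];r=cv2.minAreaRect(p[:,:2].astype(np.float32)*1000);print(n,m.sum(),p[:,2].mean().round(4),r,)
m=seg(180,215,240,275,.035,.055);rect(m,"wedge"); print(W[m].mean(0))
al=seg(235,165,365,235,.075,.09)
b=f[...,2];r=f[...,0];g=f[...,1]
rect(al,"alltop")
gm=al&(g>r+15);rect(gm,"green")
cm=al&(r>b+15)&(g>100);rect(cm,"cream")
ym=al&(abs(r-b)<30)&(b<100)&(u>318);rect(ym,"grey")
cap=seg(235,165,365,235,.09,.105)
n,l,s,ce=cv2.connectedComponentsWithStats(cap.astype(np.uint8))
for i in range(1,n):
    if s[i,4]>20: rect(l==i,"cap");print(W[l==i].mean(0))
rect(seg(235,165,365,235,.02,.12),"tray>20")
rect(seg(235,165,365,235,.028,.045)&(u<272),"block")
```

```text
block [array([0.7154, 0.1409, 0.038 ]), array([0.5928, 0.1484, 0.038 ])]
plain [array([ 0.7029, -0.1522,  0.048 ]), array([ 0.5802, -0.1466,  0.048 ])]
wedge [array([0.5635, 0.2929, 0.045 ]), array([0.5606, 0.2704, 0.045 ]), array([0.4356, 0.3468, 0.045 ]), array([0.4267, 0.3041, 0.045 ])]
counter z 0.00022411645747583817
wedge 486 0.0449 ((496.3553771972656, 310.11700439453125), (44.58035659790039, 139.61680603027344), 75.31680297851562)
[0.4876 0.3078 0.0449]
alltop 1692 0.0829 ((646.5846557617188, -20.98785400390625), (223.2058563232422, 100.71257781982422), 87.18506622314453)
green 438 0.0826 ((650.4465942382812, 53.29060363769531), (67.01834106445312, 97.95526123046875), 88.09429168701172)
cream 486 0.083 ((647.652099609375, -22.672645568847656), (69.89777374267578, 98.07794189453125), 87.79346466064453)
grey 518 0.0828 ((642.8074951171875, -97.26982116699219), (70.48338317871094, 100.5367660522461), 87.37937927246094)
cap 156 0.0968 ((648.8233032226562, 54.352561950683594), (40.34417724609375, 40.28059387207031), 1.062524437904358)
[0.6499 0.0545 0.0968]
cap 160 0.0969 ((645.4193115234375, -22.75703239440918), (43.366947174072266, 40.18944549560547), 0.6509856581687927)
[ 0.6462 -0.0221  0.0969]
cap 162 0.0968 ((643.6372680664062, -95.72366333007812), (43.847537994384766, 41.271156311035156), 48.12710952758789)
[ 0.6426 -0.0966  0.0968]
tray>20 3487 0.0673 ((647.3174438476562, 1.6223907470703125), (351.8527526855469, 124.34200286865234), 87.2190933227539)
block 646 0.0371 ((656.9312744140625, 141.35165405273438), (77.20851135253906, 129.30264282226562), 78.44024658203125)
```

```bash
python3 -m jog '{"delta_pos":[[0.494,0.648,0],[0.494,0.648,0],[0.494,0.648,0],[0.494,0.648,0],[0.494,0.648,0],[0.494,0.648,0],[0.494,0.648,0],[0.494,0.648,0],[0.494,0.648,0],[0.494,0.648,0]],"turn":[[0,0,0.44],[0,0,0.44],[0,0,0.44],[0,0,0.44],[0,0,0.44],[0,0,0.44],[0,0,0.44],[0,0,0.44],[0,0,0.44],[0,0,0.44]],"hand":[-1,-1,-1,-1,-1,-1,-1,-1,-1,-1]}' 40; python3 -c "
from workcell import bot
print(bot.get_obs()['q'])"
```

```text
time: 1.2
ee_pos: [0.4059, -0.2012, 0.2313]
tcp_rot: [180.0, -0.0, 52.1]
wrist_force: [0.6, -0.8, -0.2]
opening: -0.0
[-2.63687806e+01 -8.23194804e+00 -2.82327610e+00  9.53948448e+01
 -2.23686004e-03  1.01571177e+02]
```

```bash
python3 -m jog '{"delta_pos":[[0.494,0.648,0],[0.494,0.648,0],[0.494,0.648,0],[0.494,0.648,0],[0.494,0.648,0],[0.494,0.648,0],[0.494,0.648,-0.2],[0.494,0.648,-0.4],[0.494,0.648,-0.5],[0.494,0.648,-0.5]],"turn":[[0,0,0.44],[0,0,0.44],[0,0,0.44],[0,0,0.44],[0,0,0.44],[0,0,0.44],[0,0,0.44],[0,0,0.44],[0,0,0.44],[0,0,0.44]],"hand":[-1,-1,-1,-1,-1,-1,-1,-1,-1,-1]}'
python3 - <<'E'
from h import *
c=camera("scene");crop(c,180,130,380,310,4,"s2.png",20)
E
```

```text
time: 2.2
ee_pos: [0.6531, 0.1228, 0.1503]
tcp_rot: [180.0, -0.0, 87.3]
wrist_force: [1.2, 0.0, 0.1]
opening: -0.0001
```

View pics/s2.png

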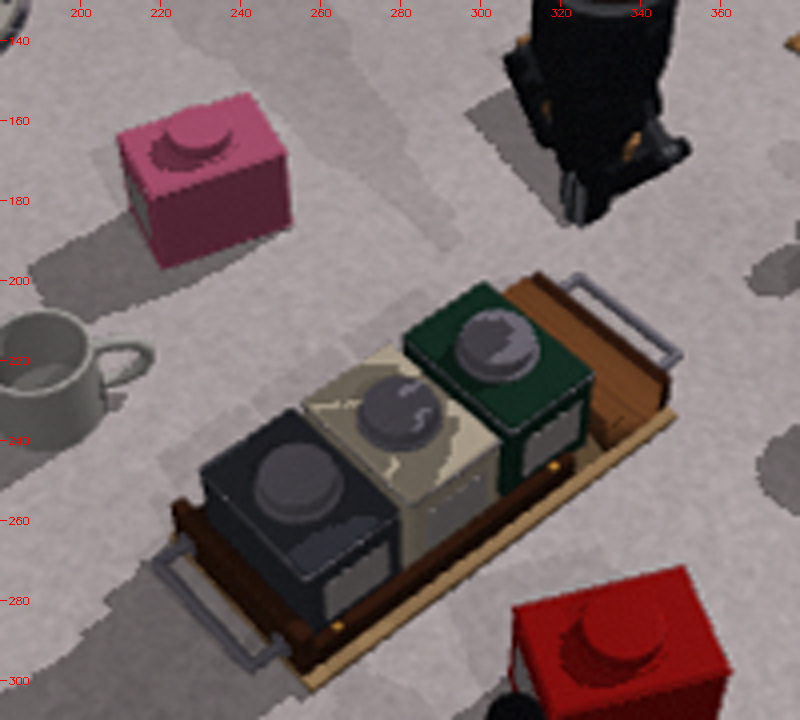

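```bash
python3 -m jog '{"delta_pos":[[0,0,-0.65],[0,0,-0.65],[0,0,-0.65],[-0.005,-0.1,0],[-0.005,-0.1,0],[-0.005,-0.1,0],[-0.005,-0.1,0],[-0.003,-0.06,0],[-0.003,-0.06,0],[-0.003,-0.06,0]],"turn":[[0,0,0],[0,0,0],[0,0,0],[0,0,0],[0,0,0],[0,0,0],[0,0,0],[0,0,0],[0,0,0],[0,0,0]],"hand":[-1,-1,-1,-1,-1,-1,-1,-1,-1,-1]}'
python3 -m jog '{"delta_pos":[[-0.002,-0.04,0],[-0.002,-0.04,0],[-0.002,-0.04,0],[-0.002,-0.04,0],[-0.002,-0.04,0],[0,0,0],[0,0,0],[0,0,0],[0,0,0],[0,0,0]],"turn":[[0,0,0],[0,0,0],[0,0,0],[0,0,0],[0,0,0],[0,0,0],[0,0,0],[0,0,0],[0,0,0],[0,0,0]],"hand":[-1,-1,-1,-1,-1,-1,-1,-1,-1,-1]}'
```

```text
time: 3.25
ee_pos: [0.6512, 0.0925, 0.0546]
tcp_rot: [179.9, -0.1, 87.1]
wrist_force: [0.5, 8.1, 5.3]
opening: 0.0003
time: 4.25
ee_pos: [0.6509, 0.0842, 0.0546]
tcp_rot: [179.9, -0.2, 87.2]
wrist_force: [1.5, 10.6, 4.1]
opening: 0.0004
```

```bash
python3 -m jog '{"delta_pos":[[-0.001,-0.02,0],[-0.001,-0.02,0],[-0.001,-0.02,0],[0,0,0],[0,0,0],[0,0,0],[0,0,0],[0,0,0],[0,0,0],[0,0,0]],"turn":[[0,0,0],[0,0,0],[0,0,0],[0,0,0],[0,0,0],[0,0,0],[0,0,0],[0,0,0],[0,0,0],[0,0,0]],"hand":[-1,-1,-1,-1,-1,-1,-1,-1,-1,-1]}'
python3 - <<'E'
from h import *
c=camera("top");crop(c,235,165,365,235,6,"t3.png")
E
```

```text
time: 5.25
ee_pos: [0.6514, 0.084, 0.0547]
tcp_rot: [179.8, -0.5, 87.3]
wrist_force: [5.0, 25.1, 2.1]
opening: 0.0001
```

View pics/t3.png

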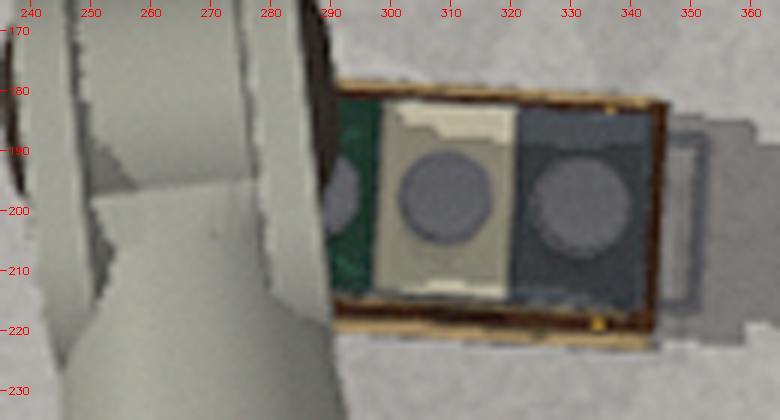

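The row stopped hard at 25 N, so it is closed. Next I go to the wedge.

```bash
python3 -m jog '{"delta_pos":[[0,0.6,0],[0,0.05,0.7],[0,0,0.7],[0,0,0.7],[-0.45,0.48,0],[-0.45,0.48,0],[-0.45,0.48,0],[-0.45,0.48,0],[-0.45,0.48,0],[-0.45,0.48,0]],"turn":[[0,0,0],[0,0,0.92],[0,0,0.92],[0,0,0.92],[0,0,0.92],[0,0,0.92],[0,0,0.92],[0,0,0.92],[0,0,0.92],[0,0,0.92]],"hand":[-1,-1,-1,-1,0.53,0.53,0.53,0.53,0.53,0.53]}'
python3 -m jog '{"delta_pos":[[-0.54,0.58,0],[-0.54,0.58,0],[0,0,0],[0,0,0],[0,0,0],[0,0,0],[0,0,0],[0,0,0],[0,0,0],[0,0,0]],"turn":[[0,0,0.47],[0,0,0.47],[0,0,0],[0,0,0],[0,0,0],[0,0,0],[0,0,0],[0,0,0],[0,0,0],[0,0,0]],"hand":[0.53,0.53,0.53,0.53,0.53,0.53,0.53,0.53,0.53,0.53]}'
python3 - <<'E'
from h import *
print(bot.get_obs()['q'])
c=camera("wrist");cv2.imwrite("pics/w4.png",c["frame"][:,:,::-1]);print(c["fx"],c["cx"],c["cy"],c["mount"])
E
```

```text
time: 6.3
ee_pos: [0.514, 0.2561, 0.1586]
tcp_rot: [-180.0, 0.0, 153.6]
wrist_force: [0.3, 0.7, 0.2]
opening: 0.0652
time: 7.3
ee_pos: [0.4612, 0.3136, 0.1588]
tcp_rot: [-180.0, -0.0, 160.9]
wrist_force: [-0.9, -0.7, 0.5]
opening: 0.0653
[ 3.42117630e+01  5.16284977e+00  2.24641844e+00  8.70875573e+01
 -1.88031684e-03  5.33557046e+01]
325.19226210127806 278.22863099873666 209.47116425407893 [[ 8.45199325e-04  9.60218958e-01  2.79246914e-01  7.15774082e-02]
 [ 9.99999398e-01 -1.00679428e-03  4.35256886e-04 -8.54313865e-04]
 [ 6.99086110e-04  2.79246379e-01 -9.60219231e-01 -1.44431054e-01]
 [ 0.00000000e+00  0.00000000e+00  0.00000000e+00  1.00000000e+00]]
```

View pics/w4.png

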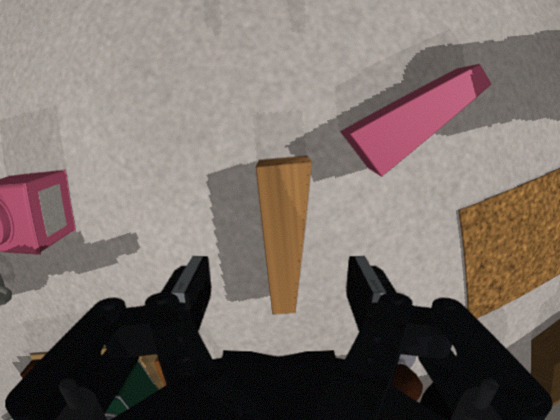

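```bash
cat >> h.py <<'E'
from scipy.spatial.transform import Rotation as Ro
def wp2w(c,o,u,v,z):
    r=np.array([(u-c["cx"]),(v-c["cy"])]);n=np.hypot(*r);th=n/c["fx"]
    d=np.array([np.sin(th)*r[0]/n,-np.sin(th)*r[1]/n,-np.cos(th)])
    R=Ro.from_euler("xyz",o["tcp_rot"],degrees=True).as_matrix()
    M=c["mount"];p=R@M[:3,3]+o["ee_pos"];d=R@M[:3,:3]@d
    return p+d*(z-p[2])/d[2]
E
python3 - <<'E'
from h import *
c=camera("wrist");crop(c,240,145,330,325,4,"w5.png")
E
```

```text
(no output)
```

View pics/w5.png

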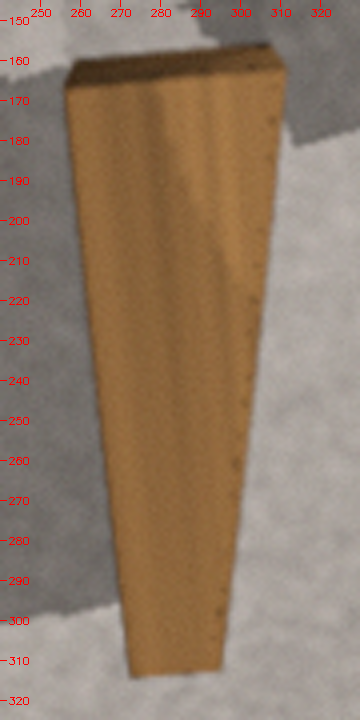

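Enlarged, the top-face corners are: butt (256.5,166) and (310.5,162); tip (273,314) and (295.5,312.5).

Run:
```python
from h import *
np.set_printoptions(precision=4,suppress=True)
o=bot.get_obs();c=camera("wrist")
P=[wp2w(c,o,*p,.045)[:2] for p in [(256.5,166),(310.5,162),(273,314),(295.5,312.5)]]
print(P, np.linalg.norm(P[0]-P[1]),np.linalg.norm(P[2]-P[3]),np.linalg.norm(P[0]-P[2]))
W=np.array([[-70,-17],[-70,28.3],[70,-17],[70,5]])/1000
P=np.array(P);a=W-W.mean(0);b=P-P.mean(0)
th=np.arctan2((a[:,0]*b[:,1]-a[:,1]*b[:,0]).sum(),(a*b).sum())
R=np.array([[np.cos(th),-np.sin(th)],[np.sin(th),np.cos(th)]])
t=P.mean(0)-R@W.mean(0);print(np.degrees(th),t,"grasp",t+R@[-.035,.00275])
```

```text
[array([0.4242, 0.307 ]), array([0.4352, 0.349 ]), array([0.5602, 0.2732]), array([0.5655, 0.2939])] 0.04340453258817164 0.021380154074712464 0.1401181917810463
-13.77422905143294 [0.4963 0.3059] grasp [0.463  0.3169]
```

```bash
python3 -m jog '{"delta_pos":[[0.03,0.06,-0.7],[0,0,-0.7],[0,0,-0.7],[0,0,-0.6],[0,0,-0.24],[0,0,0],[0,0,0],[0,0,0],[0,0,0],[0,0,0]],"turn":[[0,0,0],[0,0,0],[0,0,0],[0,0,0],[0,0,0],[0,0,0],[0,0,0],[0,0,0],[0,0,0],[0,0,0]],"hand":[0.53,0.53,0.53,0.53,0.53,0.53,-1,-1,-1,-1]}' 50
python3 -m jog '{"delta_pos":[[0,0,0],[0,0,0],[0,0,0],[0,0,0.2],[0,0,0.4],[0,0,0.4],[0,0,0.2],[0,0,0],[0,0,0],[0,0,0]],"turn":[[0,0,0],[0,0,0],[0,0,0],[0,0,0],[0,0,0],[0,0,0],[0,0,0],[0,0,0],[0,0,0],[0,0,0]],"hand":[-1,-1,-1,-1,-1,-1,-1,-1,-1,-1]}' 50
python3 - <<'E'
from h import *
o=bot.get_obs();c=camera("wrist");crop(c,200,130,360,330,3,"w6.png")
c=camera("scene");crop(c,250,100,390,200,5,"s6.png")
E
```

```text
time: 8.45
ee_pos: [0.4637, 0.3176, 0.0141]
tcp_rot: [179.8, 0.1, 160.9]
wrist_force: [-1.7, 0.1, 6.8]
opening: 0.0394
time: 9.45
ee_pos: [0.4621, 0.3164, 0.0707]
tcp_rot: [-179.9, -0.1, 160.9]
wrist_force: [-0.7, 0.2, -1.1]
opening: 0.0397
```

View pics/w6.png

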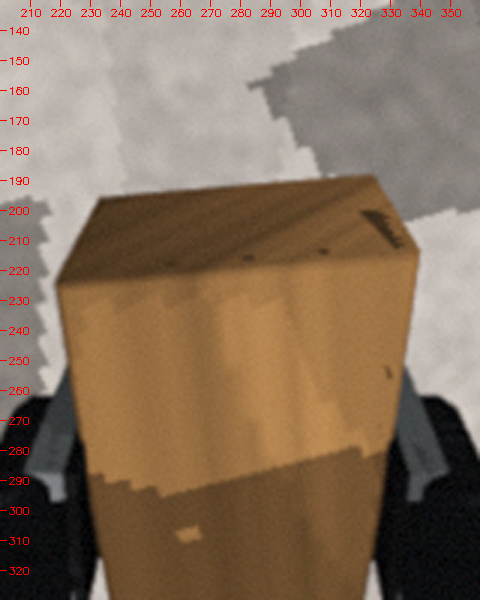

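View pics/s6.png

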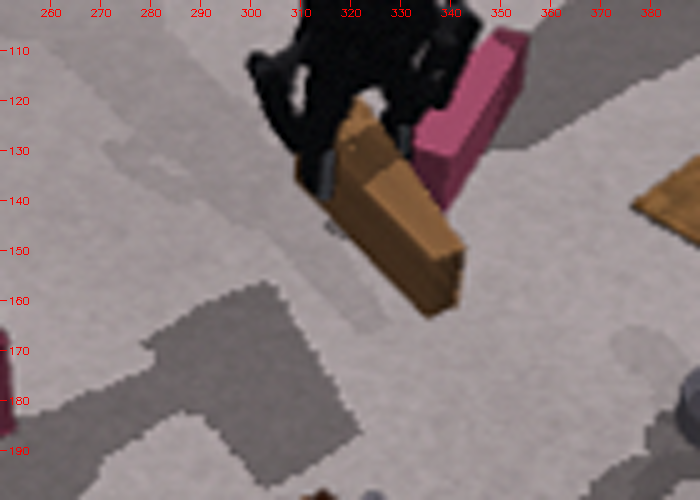

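Run:
```python
from h import *
np.set_printoptions(precision=4,suppress=True)
o=bot.get_obs();c=camera("wrist");print(o["ee_pos"])
for z,ps in [(.1027,[(219,224.7),(339.7,213.3)]),(.0577,[(233.3,196.3),(325,188.3)])]:
    P=np.array([wp2w(c,o,*p,z)[:2] for p in ps]);d=P[1]-P[0]
    print(P,np.linalg.norm(d),"yaw",np.degrees(np.arctan2(-d[0],d[1])))
c=camera("top");crop(c,170,190,260,280,6,"t6.png")
W=None
E=c["extrinsics"];R=E[:3,:3];t=E[:3,3]
v,u=np.mgrid[0:420,0:560];Z=c["range_z"]
P=np.stack([(u-c["cx"])/c["fx"]*Z,-(v-c["cy"])/c["fy"]*Z,-Z],-1)
W=(P-t)@R
m=np.zeros(Z.shape,bool);m[190:280,170:260]=1;f=c["frame"].astype(int)
m&=(W[...,2]>.08)&(W[...,2]<.125)&(f[...,0]>f[...,2]+30)
p=W[m];print(m.sum());A=np.c_[p[:,:2],np.ones(len(p))];s=np.linalg.lstsq(A,p[:,2],rcond=None)[0];print(s,s@[.4621,.3164,1],np.abs(A@s-p[:,2]).max())
print(cv2.minAreaRect(p[:,:2].astype(np.float32)*1000))
```

```text
[0.4622 0.3165 0.0708]
[[0.4237 0.3057]
 [0.434  0.3492]] 0.04464058025305285 yaw -13.373547121441023
[[0.4237 0.3049]
 [0.4348 0.3497]] 0.04610420690879094 yaw -13.920100925348423
301
[0.0307 0.1554 0.0383] 0.10172731555282603 0.01686007795027153
((495.62762451171875, 304.6180114746094), (34.48905944824219, 136.7484588623047), 76.04839324951172)
```

View pics/t6.png

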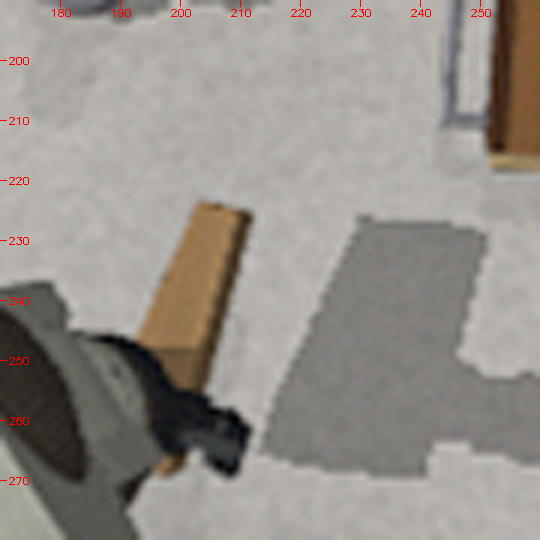

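```bash
python3 -m jog '{"delta_pos":[[0.112,-0.535,0],[0.112,-0.535,0],[0.112,-0.535,0],[0.112,-0.535,0],[0.112,-0.535,0],[0.112,-0.535,0],[0.112,-0.535,0],[0.112,-0.535,0],[0,0,0],[0,0,0]],"turn":[[0,0,0.174],[0,0,0.174],[0,0,0.174],[0,0,0.174],[0,0,0.174],[0,0,0.174],[0,0,0.174],[0,0,0.174],[0,0,0],[0,0,0]],"hand":[-1,-1,-1,-1,-1,-1,-1,-1,-1,-1]}' 50
python3 - <<'E'
from h import *
o=bot.get_obs();c=camera("wrist");cv2.imwrite("pics/w7.png",c["frame"][:,:,::-1])
c=camera("top");crop(c,225,165,365,260,5,"t7.png")
E
```

```text
time: 10.65
ee_pos: [0.5074, 0.1024, 0.0716]
tcp_rot: [180.0, -0.0, 171.9]
wrist_force: [0.0, -0.0, -1.6]
opening: 0.0395
```

View pics/w7.png

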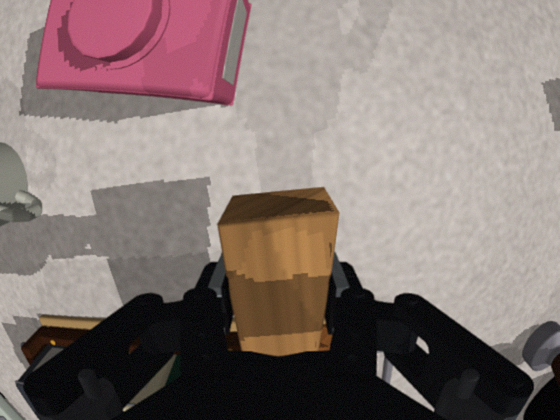

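View pics/t7.png

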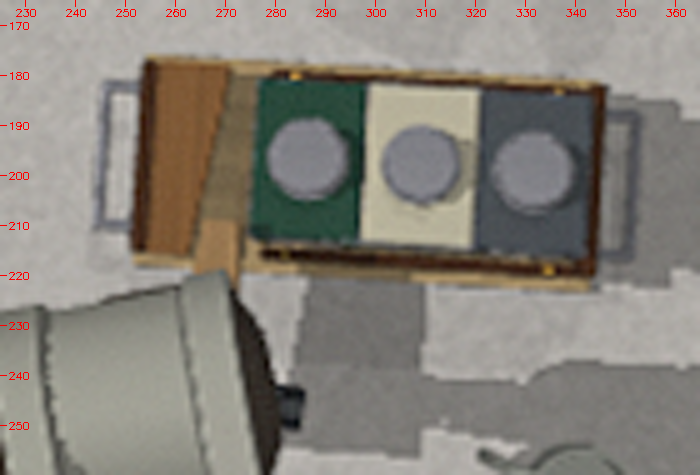

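Row closed; the wedge tip's top edge runs from about (265.5,209) to (272,209), and the green tin's left top edge from (276.5,181) to (275,212.5).

Run:
```python
from h import *
np.set_printoptions(precision=4,suppress=True)
c=camera("top")
def T(p):
    d=np.array(p[:2])-[.6475,.001];a=np.radians(-2.75);return np.array([d[0]*np.cos(a)+d[1]*np.sin(a),-d[0]*np.sin(a)+d[1]*np.cos(a)])*1000
for n,z,ps in [("tip",.1035,[(265.5,209),(272.2,209)]),("green",.083,[(276.5,181),(275,212.5)])]:
    for p in ps: print(n,T(p2w(c,*p,z)))
E=c["extrinsics"];R=E[:3,:3];t=E[:3,3]
v,u=np.mgrid[0:420,0:560];Z=c["range_z"]
P=np.stack([(u-c["cx"])/c["fx"]*Z,-(v-c["cy"])/c["fy"]*Z,-Z],-1)
W=(P-t)@R
m=np.zeros(Z.shape,bool);m[165:235,235:365]=1
f=c["frame"].astype(int)
def rect(k,n):
    r=cv2.minAreaRect(W[k][:,:2].astype(np.float32)*1000);print(n,k.sum(),r,T(np.array(r[0])/1000),"z",W[k][:,2].mean())
rect(m&(W[...,2]>.075)&(W[...,2]<.105)&(u>274),"tins")
rect(m&(W[...,2]>.09)&(W[...,2]<.12)&(u<274)&(v<220),"wedge")
k=m&(W[...,2]>.09)&(W[...,2]<.12)&(u<274)&(v<220)
p=W[k];print("z",p[:,2].min(),p[:,2].max());print(np.array([T(q) for q in p[:,:2]]).min(0),np.array([T(q) for q in p[:,:2]]).max(0))
```

```text
tip [-43.0091  96.5172]
tip [-41.7733  76.0303]
green [47.2684 69.2267]
green [-51.0881  67.7489]
tins 2154 ((646.226318359375, -31.85888671875), (210.6636962890625, 100.9103775024414), 87.43331146240234) [  0.3043 -32.8822] z 0.08603671215133818
wedge 83 ((593.906494140625, 93.25167083740234), (24.753704071044922, 32.83074951171875), 85.22120666503906) [-57.9578  89.5741] z 0.10212413812072896
z 0.0959100362860881 0.10905547560038682
[-73.9263  76.7173] [-41.8773 102.48  ]
```

```bash
python3 -m jog '{"delta_pos":[[0,0,-0.3],[0,0,-0.3],[0,0,-0.2],[0,0,-0.14],[0,0,0],[0.2,-0.0096,0],[0.2,-0.0096,0],[0.15,-0.007,0],[0.1,-0.005,0],[0,0,0]],"turn":[[0,0,0],[0,0,0],[0,0,0],[0,0,0],[0,0,0],[0,0,0],[0,0,0],[0,0,0],[0,0,0],[0,0,0]],"hand":[-1,-1,-1,-1,-1,-1,-1,-1,-1,-1]}' 50
```

```text
time: 11.8
ee_pos: [0.5407, 0.1011, 0.0248]
tcp_rot: [180.0, 0.0, 172.0]
wrist_force: [-0.4, -0.2, -1.6]
opening: 0.0396
```

```bash
python3 -m jog '{"delta_pos":[[0.1,-0.0048,0],[0.1,-0.0048,0],[0.1,-0.0048,0],[0.1,-0.0048,0],[0.08,-0.004,0],[0,0,0],[0,0,-0.02],[0,0,-0.02],[0,0,0],[0,0,0]],"turn":[[0,0,0],[0,0,0],[0,0,0],[0,0,0],[0,0,0],[0,0,0],[0,0,0],[0,0,0],[0,0,0],[0,0,0]],"hand":[-1,-1,-1,-1,-1,-1,-1,-1,-1,-1]}' 50
python3 - <<'E'
from h import *
c=camera("top");crop(c,225,165,305,260,7,"t8.png")
c=camera("scene");crop(c,250,130,390,260,5,"s8.png")
E
```

```text
time: 12.8
ee_pos: [0.5638, 0.1, 0.0228]
tcp_rot: [-180.0, 0.0, 172.0]
wrist_force: [-0.0, 0.2, -1.4]
opening: 0.0395
```

View pics/t8.png

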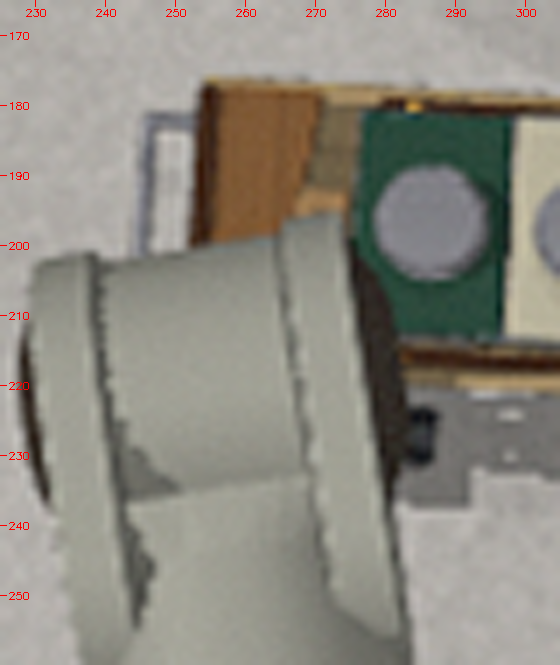

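View pics/s8.png

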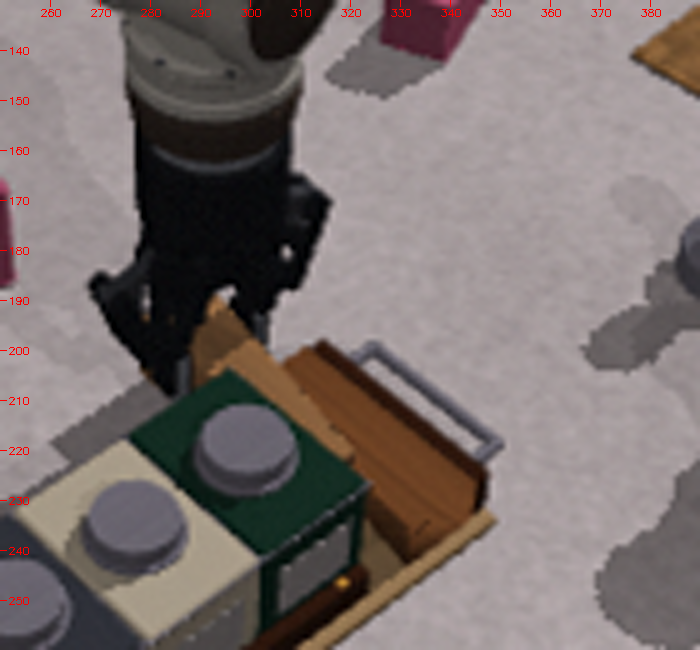

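```bash
python3 -m jog '{"delta_pos":[[0,0,-0.02],[0,0,0],[0,0,0],[0,0,0],[0,0,0],[0,0,0],[0,0,0],[0,0,0],[0,0,0],[0,0,0]],"turn":[[0,0,0],[0,0,0],[0,0,0],[0,0,0],[0,0,0],[0,0,0],[0,0,0],[0,0,0],[0,0,0],[0,0,0]],"hand":[-1,-1,-1,-1,-1,-1,-1,-1,-1,-1]}' 50
```

```text
time: 13.9
ee_pos: [0.564, 0.1001, 0.022]
tcp_rot: [180.0, 0.0, 172.0]
wrist_force: [-1.7, 0.6, 6.2]
opening: 0.0398
```

```bash
python3 -m jog '{"delta_pos":[[0,0,0],[0,0,0],[0,0,0],[0,0,0],[0,0,0.2],[0,0,0.6],[0,0,0.6],[-0.4,0,0.3],[-0.4,0,0],[-0.4,0.02,0]],"turn":[[0,0,0],[0,0,0],[0,0,0],[0,0,0],[0,0,0],[0,0,0],[0,0,0],[0,0,0.22],[0,0,0.22],[0,0,0.22]],"hand":[0.3,0.3,0.3,0.3,0.3,0.3,0.3,0.3,-1,-1]}' 50
python3 - <<'E'
from h import *
c=camera("top");crop(c,225,165,305,260,7,"t9.png")
c=camera("scene");crop(c,250,130,390,260,5,"s9.png")
E
```

```text
time: 14.9
ee_pos: [0.5037, 0.101, 0.1082]
tcp_rot: [180.0, 0.1, 177.4]
wrist_force: [-0.2, 0.6, -0.6]
opening: 0.0272
```

View pics/s9.png

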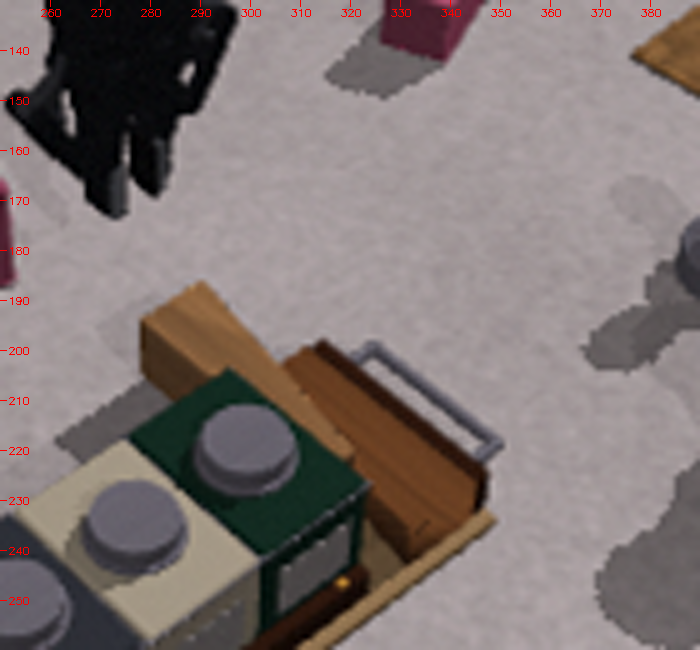

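View pics/t9.png

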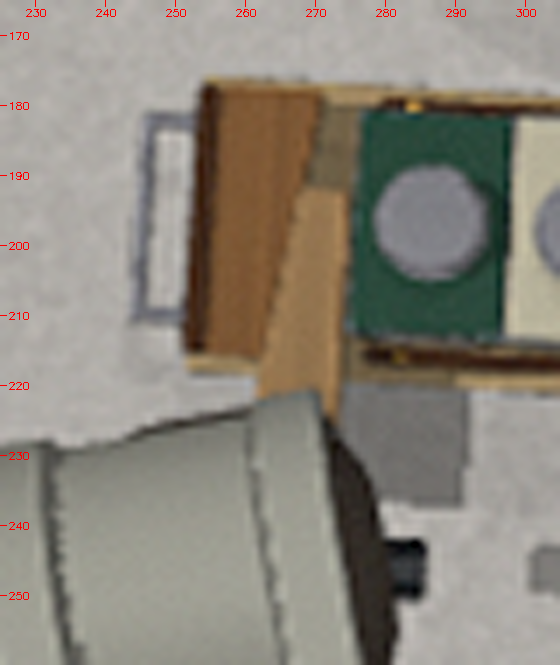

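The wedge sits flat in the bay with its tip at (268–274,192). Next I lower behind the butt and push.

```bash
python3 -m jog '{"delta_pos":[[0,0,0],[0,0,-0.6],[0,0,-0.6],[0,0,-0.5],[0,0,-0.1],[0.1,-0.0048,0],[0.1,-0.0048,0],[0.1,-0.0048,0],[0.1,-0.0048,0],[0.1,-0.0048,0]],"turn":[[0,0,0],[0,0,0],[0,0,0],[0,0,0],[0,0,0],[0,0,0],[0,0,0],[0,0,0],[0,0,0],[0,0,0]],"hand":[-1,-1,-1,-1,-1,-1,-1,-1,-1,-1]}' 
python3 -m jog '{"delta_pos":[[0.06,-0.003,0],[0.06,-0.003,0],[0.06,-0.003,0],[0.06,-0.003,0],[0,0,0],[0,0,0],[0,0,0],[0,0,0],[0,0,0],[0,0,0]],"turn":[[0,0,0],[0,0,0],[0,0,0],[0,0,0],[0,0,0],[0,0,0],[0,0,0],[0,0,0],[0,0,0],[0,0,0]],"hand":[-1,-1,-1,-1,-1,-1,-1,-1,-1,-1]}'
```

```text
time: 16.0
ee_pos: [0.5298, 0.0999, 0.0175]
tcp_rot: [180.0, 0.1, 177.3]
wrist_force: [-1.0, 0.3, 0.6]
opening: -0.0002
time: 17.0
ee_pos: [0.5407, 0.0987, 0.0167]
tcp_rot: [-179.9, -0.0, 177.3]
wrist_force: [-3.1, -4.2, 0.9]
opening: 0.0002
```

```bash
python3 -m jog '{"delta_pos":[[0.04,-0.002,0],[0.04,-0.002,0],[0.04,-0.002,0],[0,0,0],[0,0,0],[0,0,0],[0,0,0],[0,0,0],[0,0,0],[0,0,0]],"turn":[[0,0,0],[0,0,0],[0,0,0],[0,0,0],[0,0,0],[0,0,0],[0,0,0],[0,0,0],[0,0,0],[0,0,0]],"hand":[-1,-1,-1,-1,-1,-1,-1,-1,-1,-1]}'
```

```text
time: 18.0
ee_pos: [0.545, 0.0975, 0.0165]
tcp_rot: [-179.8, -0.2, 177.2]
wrist_force: [-12.3, -8.8, 7.8]
opening: -0.0002
```

```bash
python3 -m jog '{"delta_pos":[[0.02,-0.001,0],[0,0,0],[0,0,0],[0,0,0],[0,0,0],[0,0,0],[0,0,0],[0,0,0],[0,0,0],[0,0,0]],"turn":[[0,0,0],[0,0,0],[0,0,0],[0,0,0],[0,0,0],[0,0,0],[0,0,0],[0,0,0],[0,0,0],[0,0,0]],"hand":[-1,-1,-1,-1,-1,-1,-1,-1,-1,-1]}'
python3 - <<'E'
from h import *
c=camera("top");crop(c,225,165,305,260,7,"t10.png")
c=camera("scene");crop(c,250,130,390,260,5,"s10.png")
E
```

```text
time: 19.0
ee_pos: [0.5456, 0.0973, 0.0165]
tcp_rot: [-179.8, -0.2, 177.2]
wrist_force: [-15.0, -10.8, 8.9]
opening: -0.0001
```

View pics/t10.png

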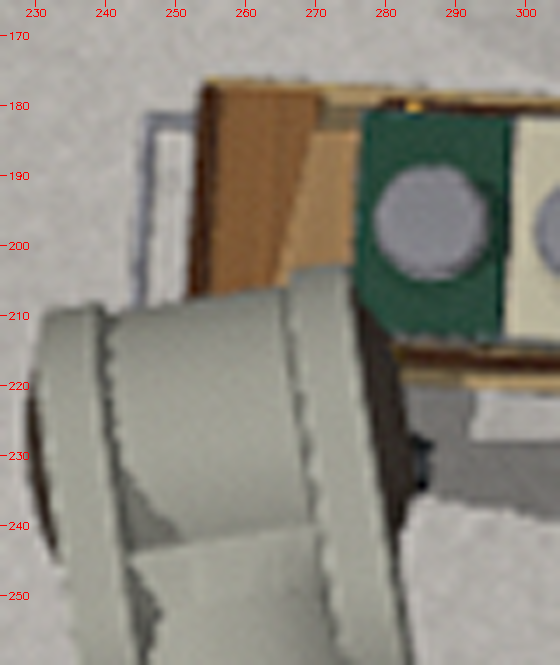

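View pics/s10.png

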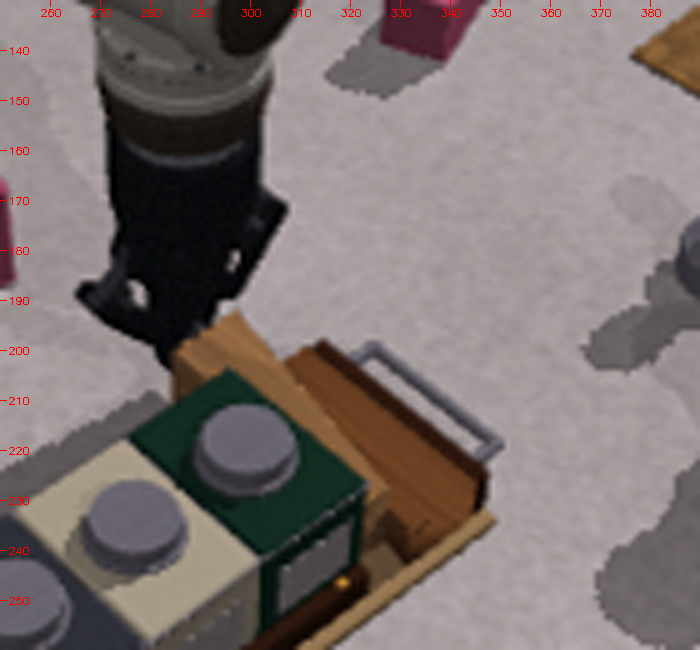

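```bash
python3 -m jog '{"delta_pos":[[-0.08,0,0.02],[-0.08,0,0],[0,-0.02,0],[0.04,-0.002,0],[0.04,-0.003,0],[0.04,-0.004,0],[0.04,-0.005,0],[0.02,-0.004,0],[0,0,0],[0,0,0]],"turn":[[0,0,0],[0,0,0],[0,0,0],[0,0,0],[0,0,0],[0,0,0],[0,0,0],[0,0,0],[0,0,0],[0,0,0]],"hand":[-1,-1,-1,-1,-1,-1,-1,-1,-1,-1]}'
```

```text
time: 20.1
ee_pos: [0.5489, 0.097, 0.0177]
tcp_rot: [180.0, -0.0, 177.3]
wrist_force: [-0.3, -1.4, -0.2]
opening: 0.0005
```

```bash
python3 -m jog '{"delta_pos":[[0.02,-0.003,0],[0.02,-0.003,0],[0,0,0],[0,0,0],[0,0,0],[0,0,0],[0,0,0],[0,0,0],[0,0,0],[0,0,0]],"turn":[[0,0,0],[0,0,0],[0,0,0],[0,0,0],[0,0,0],[0,0,0],[0,0,0],[0,0,0],[0,0,0],[0,0,0]],"hand":[-1,-1,-1,-1,-1,-1,-1,-1,-1,-1]}'
```

```text
time: 21.1
ee_pos: [0.5496, 0.0969, 0.0176]
tcp_rot: [180.0, -0.2, 177.3]
wrist_force: [-9.3, 0.4, 4.3]
opening: -0.0002
```

```bash
python3 -m jog '{"delta_pos":[[0.02,-0.003,0],[0,0,0],[0,0,0],[0,0,0],[0,0,0],[0,0,0],[0,0,0],[0,0,0],[0,0,0],[0,0,0]],"turn":[[0,0,0],[0,0,0],[0,0,0],[0,0,0],[0,0,0],[0,0,0],[0,0,0],[0,0,0],[0,0,0],[0,0,0]],"hand":[-1,-1,-1,-1,-1,-1,-1,-1,-1,-1]}'
```

```text
time: 22.1
ee_pos: [0.5496, 0.0969, 0.0176]
tcp_rot: [180.0, -0.3, 177.3]
wrist_force: [-14.5, 1.4, 6.5]
opening: 0.0
```

Jammed: the position no longer changes while the force climbs, with little side force. One more small step to get about 20 N.

```bash
python3 -m jog '{"delta_pos":[[0.02,-0.003,0],[0,0,0],[0,0,0],[0,0,0],[0,0,0],[0,0,0],[0,0,0],[0,0,0],[0,0,0],[0,0,0]],"turn":[[0,0,0],[0,0,0],[0,0,0],[0,0,0],[0,0,0],[0,0,0],[0,0,0],[0,0,0],[0,0,0],[0,0,0]],"hand":[-1,-1,-1,-1,-1,-1,-1,-1,-1,-1]}'
```

```text
time: 23.1
ee_pos: [0.5497, 0.0969, 0.0175]
tcp_rot: [180.0, -0.4, 177.4]
wrist_force: [-19.5, 1.9, 9.7]
opening: 0.0002
```

```bash
python3 -m jog '{"delta_pos":[[-0.1,0,0.02],[-0.3,0,0],[-0.4,0,0.3],[-0.4,0,0.8],[-0.4,-0.4,0.8],[-0.4,-0.8,0.4],[-0.2,-0.8,0],[0,-0.8,0],[0,-0.8,0],[0,0,0]],"turn":[[0,0,0],[0,0,0],[0,0,0],[0,0,0],[0,0,0],[0,0,0],[0,0,0],[0,0,0],[0,0,0],[0,0,0]],"hand":[-1,-1,-1,-1,-1,-1,-1,-1,-1,-1]}'
cat > chk.py <<'E'
from h import *
np.set_printoptions(precision=4,suppress=True)
c=camera("top");crop(c,225,165,365,245,5,"t11.png")
def T(p):
    d=np.array(p[:2])-[.6475,.001];a=np.radians(-2.75);return np.array([d[0]*np.cos(a)+d[1]*np.sin(a),-d[0]*np.sin(a)+d[1]*np.cos(a)])*1000
E=c["extrinsics"];R=E[:3,:3];t=E[:3,3]
v,u=np.mgrid[0:420,0:560];Z=c["range_z"]
P=np.stack([(u-c["cx"])/c["fx"]*Z,-(v-c["cy"])/c["fy"]*Z,-Z],-1)
W=(P-t)@R
m=np.zeros(Z.shape,bool);m[165:240,235:365]=1
def rect(k,n):
    p=W[k];r=cv2.minAreaRect(p[:,:2].astype(np.float32)*1000);A=np.c_[p[:,:2],np.ones(len(p))];s=np.linalg.lstsq(A,p[:,2],rcond=None)[0];print(n,k.sum(),r,T(np.array(r[0])/1000),"z",p[:,2].mean(),"slope",s[:2])
rect(m&(W[...,2]>.075)&(W[...,2]<.09),"tins")
k=m&(W[...,2]>.046)&(W[...,2]<.062)&(u<277);rect(k,"wedge")
q=np.array([T(x) for x in W[k][:,:2]]);print(q.min(0),q.max(0))
c=camera("scene");crop(c,220,130,360,270,5,"s11.png")
E
python3 chk.py
```

```text
time: 24.1
ee_pos: [0.4431, -0.0873, 0.1343]
tcp_rot: [-179.9, 0.1, 177.0]
wrist_force: [-0.2, -0.0, 0.5]
opening: -0.0001
tins 1677 ((646.4141235351562, -31.629051208496094), (210.44508361816406, 101.02607727050781), 87.28291320800781) [  0.4809 -32.6436] z 0.08287549309577234 slope [ 0.0059 -0.0011]
wedge 444 ((632.0674438476562, 93.97328186035156), (42.50078582763672, 139.8903350830078), 85.31724548339844) [-19.8755  92.1258] z 0.052968227117539686 slope [-0.0006  0.0069]
[-90.1709  72.0397] [ 49.9811 115.4003]
```

View pics/t11.png

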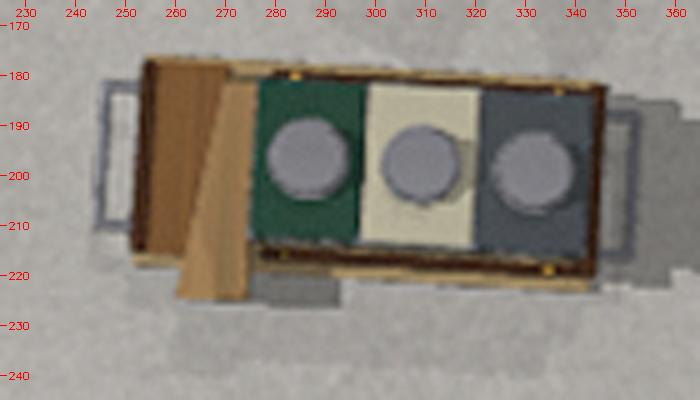

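View pics/s11.png

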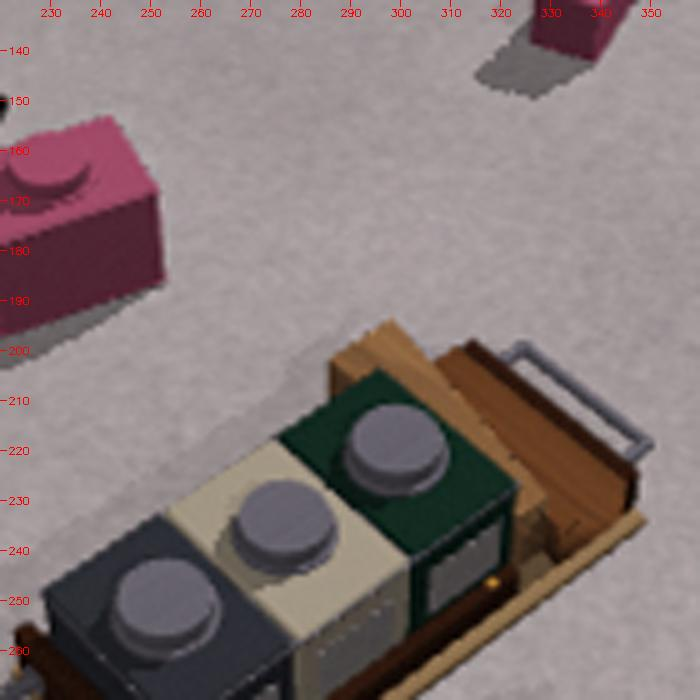

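```bash
cat >> chk.py <<'E'
# straight side fit: min tray-y per x bin
xs=np.arange(-85,48,5);e=[q[(q[:,0]>=x-2.5)&(q[:,0]<x+2.5),1] for x in xs]
for nm,f_ in(("straight",np.min),("slope",np.max)):
    a=np.polyfit(xs,[f_(i) for i in e],1);print(nm,np.degrees(np.arctan(a[0])))
n,ls,s,ce=cv2.connectedComponentsWithStats((m&(W[...,2]>.09)&(W[...,2]<.105)).astype(np.uint8))
print([T(W[ls==i].mean(0)) for i in range(1,n) if s[i,4]>50])
cv2.imwrite("pics/full.png",camera("top")["frame"][:,:,::-1])
E
python3 chk.py
```

```text
tins 1680 ((646.1942138671875, -31.669410705566406), (210.20855712890625, 100.76226806640625), 87.28449249267578) [  0.2631 -32.6944] z 0.0829112127759793 slope [-0.0014  0.0001]
wedge 448 ((631.5511474609375, 96.76832580566406), (141.07713317871094, 48.41704559326172), 0.9992496371269226) [-20.5253  94.8928] z 0.05268946450835036 slope [-0.01   -0.0263]
[-90.0605  72.1359] [ 49.8029 123.2376]
straight 0.8791963540399815
slope -6.660511569756208
[array([-0.0963, 37.3078]), array([  0.5511, -32.7244]), array([  -0.0814, -102.2905])]
```

View pics/full.png

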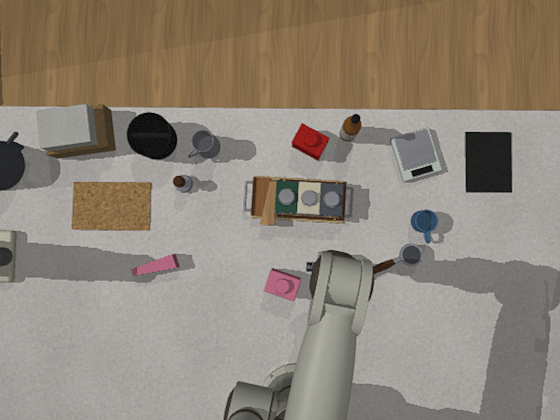

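```bash
python3 -c "
from workcell import ticket
print(ticket.job_done())"
```

```text
the job is handed in; nothing more can be done
None
```

I closed the tins up against the plain end, set the wedge flat in the bay and drove it in with about 20 N until it jammed. I then backed the arm clear and handed the job in at about 24.5 s.

**What the last checks showed:**
- **Tins:** centres at tray y of about 37.3, -32.7 and -102.3 mm, standing level.
- **Wedge position:** tip at tray x of about +50 mm and top about 53 mm above the counter, so it is flat on the tray floor. It had not moved since I let go.
- **Wedge alignment:** the straight side is about 1° off tray x, within the limit of about 3.4°.
- **Arm:** wrist force was near zero, and the gripper touched nothing.

**What was less certain:**
- **Grip on the last tin:** I could not measure the force the wedge keeps on the tin. I judged it tight because the push rose from 9 to 20 N without further movement.
- **First push on the wedge:** it stopped about 4 mm short of the jam because the fingers pressed it sideways at about 11 N, so I backed off and pushed again straight.
- **Last depth check:** it gave the wedge's sloped side as 6.7° to tray x instead of the nominal 9.5°. Some of its points reached beyond where the wedge can be, so I put this down to stray edge points.
- **Other things on the counter:** they looked in place in the final picture, except that the arm hid the white mug. I did not measure their positions.

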